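# Fit the spindle and set the running clearance of its bearing

### The arm

A 6-joint arm with a two-finger parallel gripper is mounted at the origin on the work surface. World frame = base frame: x ahead of the robot, y to its left, z up, the work surface at z = 0. Lengths are in m, angles in rad, forces in N, time in s.
With the tool pointing down it reaches from about 0.375 to 0.9 m from the base axis. Payload 3.1 kg.
Tool frame: the origin (TCP) lies between the finger pads; the fingertips stand 22 mm ahead of it and the grasp point (between the pads) lies 3 mm ahead of it; z points along the fingers, y is the direction in which the jaws open and shut (so a half turn about z gives the same grasp; the last joint's range is limited). The gripper opens to 87 mm and grips with 3 to 60 N. Pads are 19 mm wide; open, the fingers measure 117 mm over their backs; the gripper's body (75 mm by 190 mm) begins 51 mm behind the grasp point.
Start: joints at [1.06, 0.527, 1.433, -0, 1.181, -0.178], TCP at [0.204, 0.591, 0.245] pointing down, gripper open.
Joint ranges: [-3.08, 3.08], [-0.75, 2.2], [0.22, 2.44], [-1.43, 4.57], [0, 2.65], [-2.85, 2.85]. Speed limits (rad/s): [2.79, 2.79, 3.14, 3.14, 3.14, 3.14].

### API

Orientations are given as a unit quaternion [x, y, z, w].
In Python, from rig import get_obs, camera, get_calibration, hand_in, search_frame gives the robot as it stands.
- The arm moves only by the shell command python3 -m jog 'ROWS' [FORCE]. ROWS is JSON, a list of rows, each an object with "grip": the closure in counts, from 0 (fully open) to 255 (shut); "travel": the shift along the world's x, y, z in cm, a list of three; "twist": the turn about the world's z in degrees. A call has 1 to 8 rows; each row shifts and turns the commanded pose from where the row before left it; what a row does not reach is not made up. A row lasts 1/10 s, in which the tool goes at most 50 mm and 8.59 degrees, less where a joint would pass 70% of its speed; a pose out of reach is approached as far as the arm can. A call is refused whole if a number of a shift passes 5 or a number of a turn 8.59, either way. A call with a gripper value outside its range is refused whole. The fingers move at their own pace and stop on an object; FORCE is the grip in N (left out, the last holds). Time passes only in rows, so rows that do not move let the fingers close. It gives the time, the measured TCP pose, the force and the opening at its end, in the units of the state.
- get_obs(): the state, without advancing time (a new reading comes with each control period).
- camera(name): name is "scene" or "top" or "wrist"; returns the picture (384x512x3 uint8, red, green, blue); there is no depth.
- get_calibration(name): a dict with "fx", "fy", "cx", "cy" (pixels), "R" (3x3) and "t" (3): a world point X has camera coordinates R X + t; the wrist camera has in their place "T_tool_cam" (4x4, takes a point from camera to tool coordinates, whose origin is the TCP and whose axes are the flange's). Camera axes: x right, y down, z forward; pixel columns grow to the right and rows downward; lengths in m; the calibration is good to about 2 mm. A picture is of the moment at which its call begins: read the wrist's pose just before it. get_calibration takes no time and is no camera call.
- hand_in(): hands the job in, once; it reports no verdict.
Trained networks look in the newest picture that a camera, given by its name, has taken for a name from the list of things; names that differ only in an ending like _2 or _b are one class to them, and where a whole thing is asked for, a point or a joint stands for the part that bears it (a point fixed in the world has none). Each returns a list of dicts, best first, with "p" (0 to 1); they miss things now and then, are a little off and sometimes report something else, mostly with a low value. They report only what shows in the picture. A call takes as long as a camera call. They do not tell look-alikes from the thing itself.
- search_frame(target, camera): "at" ([x, y, z] in m, in world coordinates, good to about 4 mm: the middle of the surface that is visible of it).
The state is a dict: "time": time; "q": joint angles; "joint_velocities": joint speeds; "joint_torque": joint torques, N m; "position": TCP position; "tool_rot": TCP orientation; "ft_force": force on the tool from outside, world axes, zero at the start; "moment": the same for the moment, N m; "grip_width": finger opening in m.
Only numpy, scipy, OpenCV 4.12 (cv2) and the standard library are available. Lean on these libraries where they do the work, as an engineer would, in place of code of your own. Each camera call takes 0.05 s, during which the arm holds its last target. There are 200 camera calls.

### The job

Take from the rack the spindle that fits the bronze bush of the bearing housing and lower it in, nose down, until its collar is fully home on the bush. Then screw the knurled adjusting nut down, clockwise from above, until it bottoms out, back it off a quarter turn for running clearance, and finish while still gripping the nut there, keeping it still for a colleague to nip up its lock screw. Leave the other two spindles in the rack and everything else lying as it is.

Things in the scene. Friction and masses are not known exactly. Their poses are not given: they have to be found in the camera images.
- bearing: Bearing housing, fixed to the bench, origin under its centre, z up: grey square flange 112 mm wide and 12 mm thick with four cap screws, a steel barrel 47 mm across up to 47 mm height, then a threaded spigot 42 mm across that carries the nut. A bronze bush forms its upright bore.
- bearing_mouth (a point): Mouth of the bronze bush, on the bore's upright axis (z up), 68 mm above the bench, level with the bush's top face on which a spindle's collar comes to rest. The bore is 15.2 mm wide and 53 mm deep. The mouth lies inside the nut's 34 mm opening, about 5 mm below the nut's top.
- nut: Knurled steel adjusting nut, already started on the spigot, coaxial with the bore: a ring 54 mm across, 20 mm high, with a 34 mm opening for the spindle. Origin: centre of its underside, 52 mm above the bench when bottomed. Four dark slots round its top edge are a quarter turn apart; one dark lock screw shows. A seated spindle stands up to 113 mm above the bench in its middle: straddle it.
- nut_turn (a joint): Angle of the adjusting nut in rad: 0 when bottomed out (hard stop), growing as it is unscrewed (anticlockwise from above). Right-hand thread, 2 mm rise per turn. It starts 1.9 to 2.9 rad above bottom, turns with a light even friction of about 0.1 N m and stays where it is left.
- spindle_small: Loose steel spindle, small: shank and upper stub 10 mm in diameter, about 0.1 kg. Origin at the centre of the nose tip, z up along the spindle: shank 0 to 46 mm (its first 8 mm taper from half the diameter), collar 30 mm across from 46 to 55 mm, upper stub (the part to grip) from 55 to 91 mm.
- spindle_medium: Loose steel spindle, medium: shank and upper stub 14 mm in diameter, about 0.14 kg. Origin at the centre of the nose tip, z up along the spindle: shank 0 to 46 mm (its first 8 mm taper from half the diameter), collar 30 mm across from 46 to 55 mm, upper stub (the part to grip) from 55 to 91 mm.
- spindle_large: Loose steel spindle, large: shank and upper stub 18 mm in diameter, about 0.2 kg. Origin at the centre of the nose tip, z up along the spindle: shank 0 to 46 mm (its first 8 mm taper from half the diameter), collar 30 mm across from 46 to 55 mm, upper stub (the part to grip) from 55 to 91 mm.
- rack: Fixed shaft rack, origin under its centre: grey plate 56 mm (x) by 206 mm (y), top 62 mm above the bench, on two end legs, with three 20 mm holes in a row along its y axis, 66 mm apart, the middle one at the centre. A spindle hangs upright in each by its collar, nose 16 mm above the bench; which is where differs. The fingers have room on either side along the rack's x axis.
- hex_key: Bystander: L-shaped hex key 90 by 32 mm lying on the bench.
- ball_bearing: Bystander: steel ball bearing 47 mm across, 14 mm high.
- flanged_bush: Bystander: flanged bronze bush 34 mm across, 26 mm high.
- spanner: Bystander: open-ended spanner lying on the bench.
- mallet: Bystander: hammer lying on the bench.
- caliper: Bystander: caliper 215 mm long lying on the bench.
- grease_tin: Bystander: tin 72 mm across, 55 mm high.
Not all that is in view belongs to the job. Leave any red look-alike of the spindle_medium alone.

How it is judged:
By the outcome, as a careful person would: the job done as asked, in the order asked, and still so for the second after the job is handed in, while the arm keeps its last pose, push and grip.
It also fails if it takes over 72 s, if anything falls off the work surface, if the arm or the gripper's body presses on something with over 40 N, if the wrist force passes 120 N, or if a joint passes its speed limit or range.

## Working session

There is one attempt and no reset: what is moved stays moved. The work goes in short steps, Python scripts to look and compute and a shell command to move; the robot and the scene stay as the last step left them, time stands still between calls to the robot, and variables do not carry over. Pictures are saved under pics/ and viewed, about 8 in all and at most 12, crops included, and the job is handed in when it is done.

```bash
mkdir -p pics; ls; cat > h.py <<'E'
import numpy as np, cv2
from rig import *
from scipy.spatial.transform import Rotation as Ro
def pose():
    o=get_obs(); T=np.eye(4); T[:3,:3]=Ro.from_quat(o['tool_rot']).as_matrix(); T[:3,3]=o['position']; return T
def cam(n):
    """-> image, K, R, t (world->cam)"""
    T=pose(); im=camera(n); c=get_calibration(n)
    K=np.array([[c['fx'],0,c['cx']],[0,c['fy'],c['cy']],[0,0,1]])
    if n=='wrist':
        M=np.linalg.inv(T@np.array(c['T_tool_cam'])); return im,K,M[:3,:3],M[:3,3]
    return im,K,np.array(c['R']),np.array(c['t'])
def proj(X,K,R,t):
    p=K@(R@np.asarray(X)+t); return p[:2]/p[2]
def back(u,v,z,K,R,t):
    d=R.T@np.linalg.inv(K)@[u,v,1]; o=-R.T@t; return o+d*(z-o[2])/d[2]
def save(n,im): cv2.imwrite('pics/'+n+'.png',im[:,:,::-1])
E
python3 - <<'E'
from h import *
o=get_obs();print(o)
im,K,R,t=cam('top');save('top',im)
im2,*_=cam('scene');
save('both',np.vstack([np.hstack([im,im2])]) if 0 else cv2.resize(np.vstack([im,im2]),None,fx=.78,fy=.78))
for n in ['bearing','nut','spindle_small','spindle_medium','spindle_large','rack']:
    for c in ['top','scene']:
        print(n,c,[(np.round(d['at'],3).tolist(),round(d['p'],2)) for d in search_frame(n,c)][:4])
print(get_obs()['time'])
E
```

```text
pics
{'time': 0.0, 'q': array([ 1.06048181e+00,  5.28456367e-01,  1.43387595e+00, -1.10410848e-05,
        1.18134579e+00, -1.78501686e-01]), 'joint_velocities': array([ 0.00086662,  0.00052501,  0.00107051,  0.00213228,  0.00021184,
       -0.0029907 ]), 'joint_torque': array([-9.60267171e-04, -4.40041208e+01, -1.76588649e+01,  6.33636047e-02,
        5.83223195e-02, -1.47440624e-04]), 'position': array([0.2032473 , 0.59033235, 0.24358596]), 'tool_rot': array([ 1.65144207e-01,  9.86268880e-01, -9.83215923e-04, -3.47260368e-04]), 'ft_force': array([-0.22762166, -0.39060908,  0.13544317]), 'moment': array([-0.08370199, -0.02250627,  0.03277088]), 'grip_width': 0.08713864100163674}
bearing top [([0.53, -0.127, 0.009], 0.9)]
bearing scene [([0.547, -0.11, 0.014], 0.97)]
nut top []
nut scene [([0.537, -0.12, 0.065], 0.65), ([0.588, 0.135, 0.07], 0.29)]
spindle_small top []
spindle_small scene [([0.576, 0.214, 0.062], 0.31)]
spindle_medium top [([0.525, 0.036, 0.058], 0.65), ([0.581, 0.132, 0.068], 0.49)]
spindle_medium scene [([0.674, 0.149, 0.054], 0.55), ([0.533, 0.039, 0.051], 0.53), ([0.762, -0.235, 0.004], 0.44)]
spindle_large top []
spindle_large scene [([0.577, 0.199, 0.078], 0.46)]
rack top [([0.565, 0.186, 0.058], 0.72)]
rack scene [([0.576, 0.217, 0.062], 0.84)]
0.7
```

View pics/both.png

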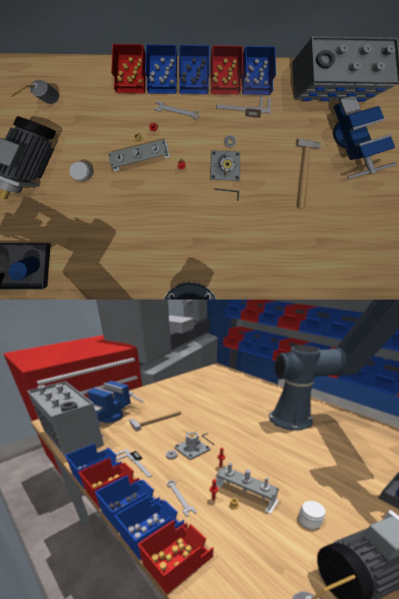

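Rack with three grey spindles is at about (137,153) in the top view (displayed pixels), and the bearing is at (226,165). Two red look-alikes stand at (181,163) and (153,127). I'll enlarge the rack and the bearing.

```bash
python3 - <<'E'
from h import *
a,K,R,t=cam('top'); b,K2,R2,t2=cam('scene')
def crop(im,c,w,h,s): 
    u,v=np.round(c).astype(int); return cv2.resize(im[v-h:v+h,u-w:u+w],None,fx=s,fy=s,interpolation=cv2.INTER_CUBIC),(u-w,v-h)
c1,o1=crop(a,proj([.565,.186,.06],K,R,t),60,45,6.6)
c2,o2=crop(b,proj([.57,.2,.06],K2,R2,t2),60,45,6.6)
c3,o3=crop(a,proj([.53,-.125,.05],K,R,t),40,30,9.9)
c4,o4=crop(b,proj([.53,-.125,.05],K2,R2,t2),40,30,9.9)
print(o1,o2,o3,o4)
h=min(c1.shape[0],c3.shape[0]); w=396
save('crop1',np.vstack([np.hstack([c1[:h-1,:w],c2[:h-1,:w]]),np.hstack([c3[:h-1,:w],c4[:h-1,:w]])]))
E
```

```text
(np.int64(119), np.int64(153)) (np.int64(257), np.int64(189)) (np.int64(248), np.int64(181)) (np.int64(208), np.int64(150))
```

View pics/crop1.png

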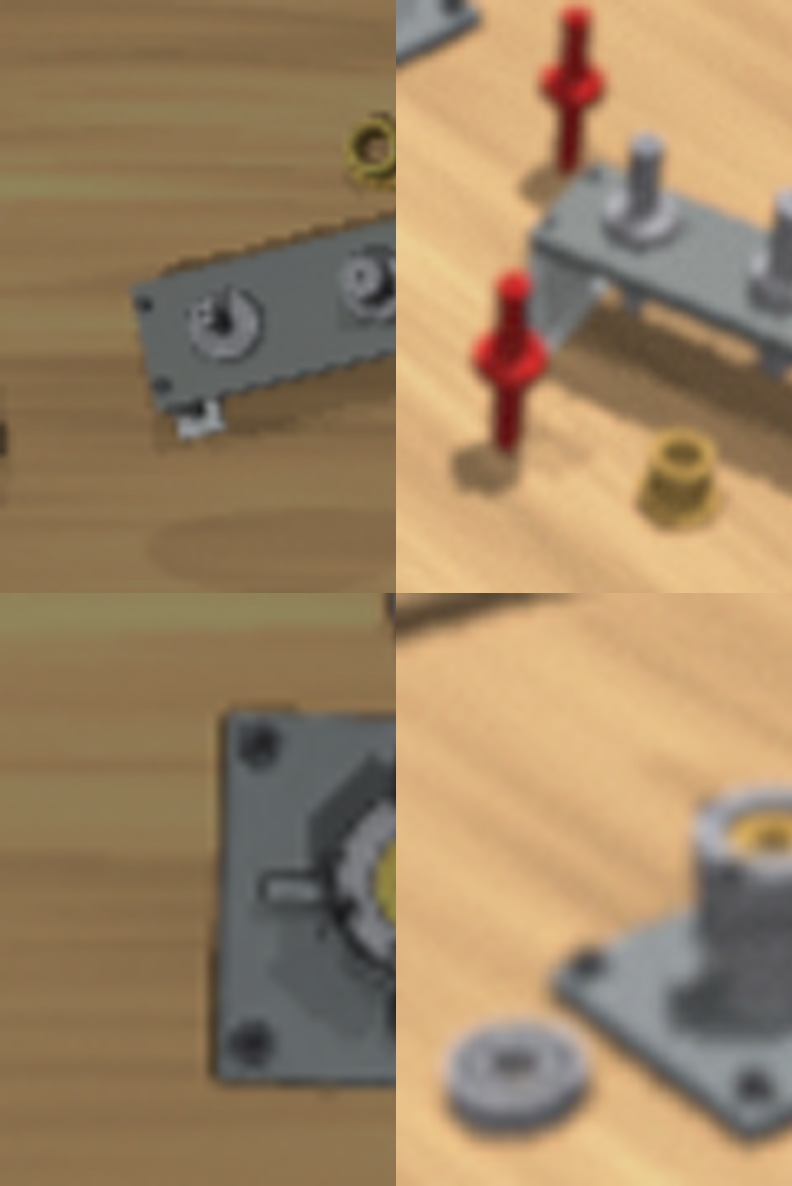

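```bash
python3 -m jog '[{"grip":0,"travel":[4.2,-5,0],"twist":-7},{"grip":0,"travel":[4.2,-5,0],"twist":-7},{"grip":0,"travel":[4.2,-5,0],"twist":-7},{"grip":0,"travel":[4.2,-5,0],"twist":-7},{"grip":0,"travel":[4.2,-5,0],"twist":-7},{"grip":0,"travel":[4.2,-5,0],"twist":-7},{"grip":0,"travel":[4.2,-5,0],"twist":-7},{"grip":0,"travel":[4.2,-5,0],"twist":-7}]'
python3 - <<'E'
from h import *
o=get_obs();print(o['q'],o['joint_velocities'],o['position'])
print(get_calibration('wrist'))
T=pose();print(np.degrees(np.arctan2(T[1,1],T[0,1])))
im,K,R,t=cam('wrist'); save('w1',im)
print('cam at',-R.T@t, 'axis',R[2])
np.savez('w1.npz',K=K,R=R,t=t)
for n in ['spindle_small','spindle_medium','spindle_large','rack']:
    print(n,[(np.round(d['at'],3).tolist(),round(d['p'],2),np.round(proj(d['at'],K,R,t))) for d in search_frame(n,'wrist')][:4])
E
```

```text
time: 1.6
position: [0.462, 0.283, 0.2448]
tool_rot: [0.611, 0.792, 0.0, 0.0]
ft_force: [0.5, -0.1, 0.1]
grip_width: 0.0871
[3.43134741e-01 4.15086024e-01 1.64209411e+00 1.00243784e-04
 1.08365667e+00 8.65137067e-02] [-0.90334574  0.07510113 -0.14017212  0.00203446  0.04615755  0.3165438 ] [0.46201034 0.28295943 0.24484521]
{'fx': 286.5495448790396, 'fy': 286.5495448790396, 'cx': 255.90412745971142, 'cy': 192.8870728503358, 'T_tool_cam': array([[ 2.84757892e-04, -9.68421754e-01, -2.49317520e-01,
         6.75888078e-02],
       [ 9.99999937e-01,  3.28278591e-04, -1.32980044e-04,
         9.53398765e-04],
       [ 2.10626372e-04, -2.49317466e-01,  9.68421787e-01,
        -1.39642878e-01],
       [ 0.00000000e+00,  0.00000000e+00,  0.00000000e+00,
         1.00000000e+00]])}
14.700612262948358
cam at [0.44568153 0.3485408  0.38449334] axis [ 0.06380436 -0.24086217 -0.96845982]
spindle_small [([0.542, 0.261, 0.073], 0.74, array([318., 217.]))]
spindle_medium []
spindle_large [([0.568, 0.199, 0.094], 0.59, array([326., 279.]))]
rack [([0.543, 0.275, 0.061], 0.77, array([320., 203.]))]
```

View pics/w1.png

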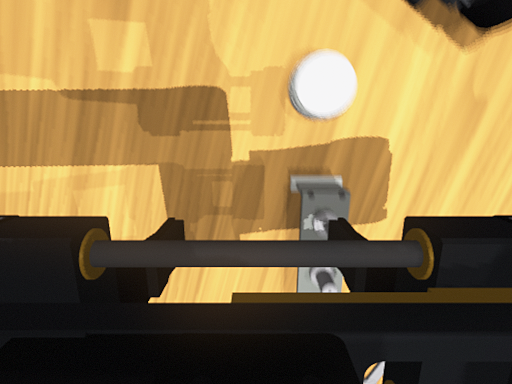

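The image shows the tin (323,84) and the rack end (322,215), with the gripper hiding the rest. The camera sees the +y side, so I'll shift the tool towards -y.

```bash
python3 -m jog '[{"grip":0,"travel":[2,-4.5,2],"twist":0},{"grip":0,"travel":[2,-4.5,2],"twist":0},{"grip":0,"travel":[0,-1,0],"twist":0},{"grip":0,"travel":[0,0,0],"twist":0},{"grip":0,"travel":[0,0,0],"twist":0},{"grip":0,"travel":[0,0,0],"twist":0}]'
python3 - <<'E'
from h import *
o=get_obs();print(o['q'],o['joint_velocities'],o['position'])
im,K,R,t=cam('wrist'); save('w2',cv2.resize(im,(800,600),interpolation=cv2.INTER_CUBIC))
np.savez('w2.npz',K=K,R=R,t=t)
for n in ['spindle_small','spindle_medium','spindle_large','rack']:
    print(n,[(np.round(d['at'],3).tolist(),round(d['p'],2),np.round(proj(d['at'],K,R,t)*1.5625)) for d in search_frame(n,'wrist')][:4])
E
```

```text
time: 2.45
position: [0.497, 0.1916, 0.2814]
tool_rot: [0.608, 0.794, -0.001, -0.001]
ft_force: [0.2, 0.3, 0.0]
grip_width: 0.0867
[ 1.57755401e-01  3.59457706e-01  1.61795550e+00  6.45701817e-04
  1.16626510e+00 -1.06729153e-01] [-0.00041872  0.00461845 -0.00579078 -0.00234214 -0.00035658 -0.00255977] [0.4969501  0.19161951 0.28144245]
spindle_small [([0.543, 0.256, 0.074], 0.7, array([480., 211.]))]
spindle_medium [([0.665, 0.153, 0.054], 0.6, array([573., 361.])), ([0.524, 0.038, 0.054], 0.55, array([384., 437.])), ([0.579, 0.138, 0.073], 0.52, array([478., 362.]))]
spindle_large [([0.568, 0.196, 0.083], 0.78, array([489., 295.])), ([0.632, 0.206, 0.012], 0.6, array([543., 285.]))]
rack [([0.558, 0.222, 0.06], 0.69, array([482., 256.]))]
```

View pics/w2.png

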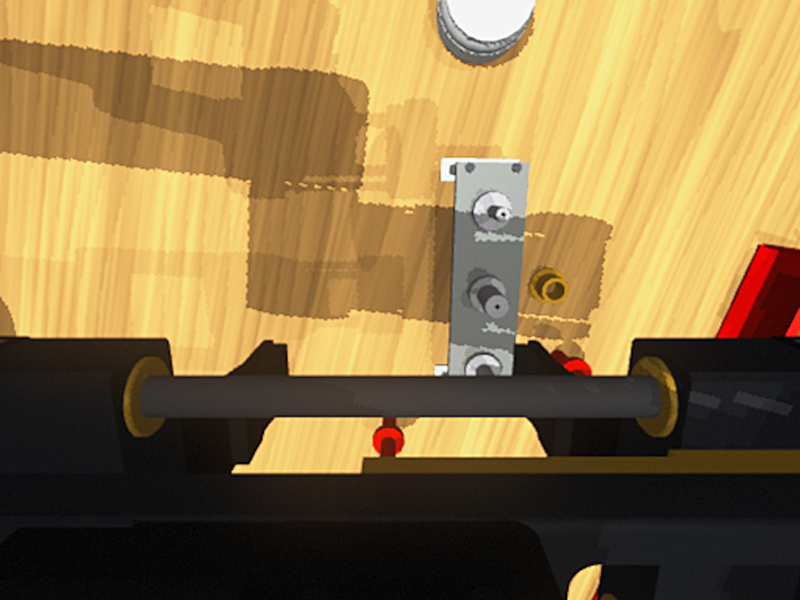

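Left of the red bin the rack shows, from far to near: small (500,213), large (490,298), and a third partly hidden at (484,370), which should be medium. Red look-alikes are at (388,440) and (577,365). The medium (14 mm in a 15.2 mm bore) is the one needed. I'll confirm it in a closer crop from nearer its grasp pose.

```bash
python3 -m jog '[{"grip":0,"travel":[2.5,-4.5,0],"twist":0},{"grip":0,"travel":[2.5,-4.5,0],"twist":0},{"grip":0,"travel":[1.5,-1,0],"twist":0},{"grip":0,"travel":[0,0,0],"twist":0},{"grip":0,"travel":[0,0,0],"twist":0},{"grip":0,"travel":[0,0,0],"twist":0}]'
python3 - <<'E'
from h import *
o=get_obs();print(o['position'])
im,K,R,t=cam('wrist')
np.savez('w3.npz',K=K,R=R,t=t)
c=proj([.565,.19,.08],K,R,t);print(c)
u0,v0=int(c[0])-100,max(int(c[1])-75,0)
save('w3',cv2.resize(im[v0:v0+150,u0:u0+200],None,fx=4,fy=4,interpolation=cv2.INTER_CUBIC));print(u0,v0)
for n in ['spindle_small','spindle_medium','spindle_large','rack']:
    print(n,[(np.round(d['at'],4).tolist(),round(d['p'],2),np.round((proj(d['at'],K,R,t)-[u0,v0])*4)) for d in search_frame(n,'wrist')][:4])
E
```

```text
time: 3.3
position: [0.5608, 0.0936, 0.2819]
tool_rot: [0.608, 0.794, -0.0, -0.001]
ft_force: [-0.1, 0.3, 0.7]
grip_width: 0.087
[0.56076379 0.09364484 0.28192172]
[281.09513923  97.08648379]
181 22
spindle_small [([0.5496, 0.2514, 0.0745], 0.8, array([408.,  59.]))]
spindle_medium [([0.5824, 0.1327, 0.0734], 0.87, array([401., 510.])), ([0.6647, 0.1438, 0.0521], 0.8, array([650., 537.])), ([0.523, 0.0393, 0.0537], 0.68, array([147., 729.])), ([0.631, 0.2022, 0.0126], 0.67, array([580., 332.]))]
spindle_large [([0.5673, 0.1909, 0.0835], 0.73, array([410., 298.])), ([0.5643, 0.2095, 0.0615], 0.4, array([411., 237.])), ([0.525, -0.1065, 0.0631], 0.3, array([  56., 1115.]))]
rack [([0.5643, 0.2096, 0.0614], 0.83, array([412., 237.]))]
```

View pics/w3.png

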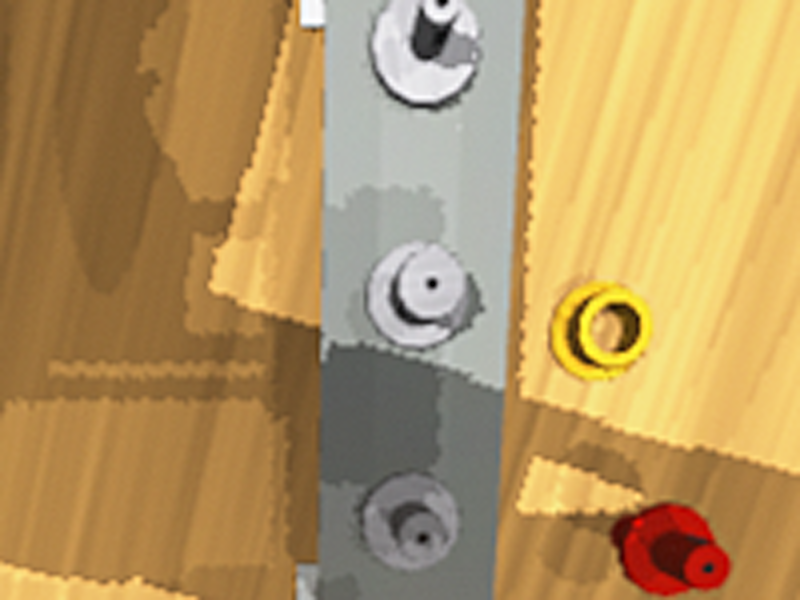

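Confirmed: small (440,3), large (432,284, about 72 px wide) and medium (421,538, about 56 px). That matches the 18:14 ratio, and the medium is grey, standing in the rack's -y hole. The red one at (690,555) is the look-alike.

```bash
python3 - <<'E'
from h import *
d=np.load('w3.npz');K,R,t=d['K'],d['R'],d['t']
P=[back(181+u/4,22+v/4,.107,K,R,t) for u,v in [(440,3),(432,284),(421,538)]]
for u,v in [(425,52),(415,295),(409,522)]: P.append(back(181+u/4,22+v/4,.071,K,R,t))
print(np.round(P,4)); d=P[0]-P[2]; print(np.linalg.norm(d)/2,np.degrees(np.arctan2(-d[0],d[1])))
T=pose();print(T[:3,3],np.degrees(np.arctan2(T[1,1],T[0,1])),get_obs()['time'])
E
```

```text
[[0.5532 0.2568 0.107 ]
 [0.5702 0.1936 0.107 ]
 [0.5863 0.1295 0.107 ]
 [0.5537 0.2553 0.071 ]
 [0.5692 0.1933 0.071 ]
 [0.5861 0.1298 0.071 ]]
0.06576292150096186 14.550087142196633
[0.56147694 0.0933475  0.28232524] 15.061168222139422 3.55
```

```bash
python3 -m jog '[{"grip":0,"travel":[1.25,1.8,-3],"twist":-0.3},{"grip":0,"travel":[1.2,1.8,-4],"twist":0},{"grip":0,"travel":[0,0,-4],"twist":0},{"grip":0,"travel":[0,0,-3.7],"twist":0},{"grip":0,"travel":[0,0,0],"twist":0},{"grip":0,"travel":[0,0,0],"twist":0},{"grip":0,"travel":[0,0,0],"twist":0}]'
python3 - <<'E'
from h import *
for i in range(3):
  T=pose();print(T[:3,3],np.degrees(np.arctan2(T[1,1],T[0,1])),get_obs()['time'])
im,K,R,t=cam('wrist')
print('expected stub top px',proj([.5862,.1296,.107],K,R,t),proj([.5862,.1296,.071],K,R,t))
save('w4',im)
E
```

```text
time: 4.25
position: [0.5882, 0.1287, 0.1374]
tool_rot: [0.611, 0.792, 0.001, 0.002]
ft_force: [0.5, 0.2, 0.5]
grip_width: 0.087
[0.5881751  0.12866731 0.13744822] 14.691228333159916 4.25
[0.5881751  0.12866731 0.13744822] 14.691228333159916 4.25
[0.5881751  0.12866731 0.13744822] 14.691228333159916 4.25
expected stub top px [251.57359522 227.14771546] [252.07831684 209.67419864]
```

View pics/w4.png

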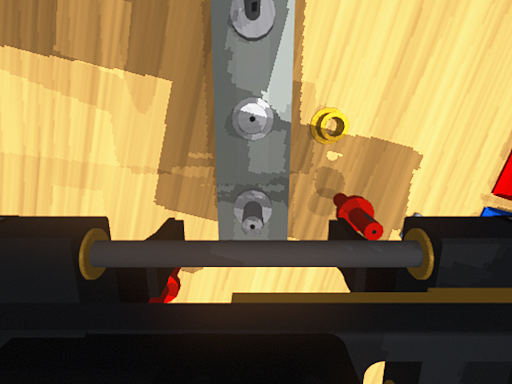

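The stub tip is at (251,226) against an expected (251.6,227), so the alignment is good. I'll narrow the jaws, since red stands close by at (375,232), then descend and grip.

```bash
python3 -m jog '[{"grip":110,"travel":[-0.2,0.1,0],"twist":0},{"grip":110,"travel":[0,0,0],"twist":0},{"grip":110,"travel":[0,0,0],"twist":0},{"grip":110,"travel":[0,0,-2],"twist":0},{"grip":110,"travel":[0,0,-1.9],"twist":0},{"grip":110,"travel":[0,0,0],"twist":0},{"grip":110,"travel":[0,0,0],"twist":0}]' 20; python3 -m jog '[{"grip":255,"travel":[0,0,0],"twist":0},{"grip":255,"travel":[0,0,0],"twist":0},{"grip":255,"travel":[0,0,0],"twist":0},{"grip":255,"travel":[0,0,0],"twist":0},{"grip":255,"travel":[0,0,0],"twist":0},{"grip":255,"travel":[0,0,0],"twist":0}]' 30
```

```text
time: 5.0
position: [0.5845, 0.1295, 0.0963]
tool_rot: [0.611, 0.792, -0.0, -0.0]
ft_force: [-0.5, -0.6, -0.2]
grip_width: 0.05
time: 5.6
position: [0.5849, 0.1296, 0.0964]
tool_rot: [0.611, 0.792, 0.0, 0.0]
ft_force: [0.3, -0.3, 0.3]
grip_width: 0.0129
```

```bash
python3 -m jog '[{"grip":255,"travel":[0,0,1],"twist":0},{"grip":255,"travel":[0,0,3],"twist":0},{"grip":255,"travel":[0,0,4],"twist":0},{"grip":255,"travel":[0,0,4],"twist":0},{"grip":255,"travel":[0,0,4],"twist":0},{"grip":255,"travel":[0,0,1],"twist":0},{"grip":255,"travel":[0,0,0],"twist":0}]' && python3 -m jog '[{"grip":255,"travel":[-0.7,-3,0],"twist":0},{"grip":255,"travel":[-0.8,-4,0],"twist":0},{"grip":255,"travel":[-0.8,-5,0],"twist":0},{"grip":255,"travel":[-0.8,-5,0],"twist":0},{"grip":255,"travel":[-0.8,-5,0],"twist":0},{"grip":255,"travel":[-0.8,-5,0],"twist":0},{"grip":255,"travel":[-0.8,-4,0],"twist":0},{"grip":255,"travel":[0,-2,0],"twist":0}]' && python3 -m jog '[{"grip":255,"travel":[0,0,0],"twist":0},{"grip":255,"travel":[0,0,0],"twist":0},{"grip":255,"travel":[0,0,0],"twist":0},{"grip":255,"travel":[0,0,0],"twist":0}]'
python3 - <<'E'
from h import *
o=get_obs();print(o['position'],o['q'],np.abs(o['joint_velocities']).max())
im,K,R,t=cam('wrist')
np.savez('w5.npz',K=K,R=R,t=t)
print(proj([.53,-.12,.068],K,R,t))
save('w5',cv2.resize(im,(800,600),interpolation=cv2.INTER_CUBIC))
for n in ['bearing','nut']:
    print(n,[(np.round(d['at'],4).tolist(),round(d['p'],2),np.round(proj(d['at'],K,R,t)*1.5625)) for d in search_frame(n,'wrist')][:3])
E
```

```text
time: 6.3
position: [0.5853, 0.1296, 0.2683]
tool_rot: [0.611, 0.792, 0.001, 0.002]
ft_force: [0.2, -0.8, -1.1]
grip_width: 0.013
time: 7.1
position: [0.5274, -0.2008, 0.2634]
tool_rot: [0.612, 0.791, -0.001, -0.003]
ft_force: [0.4, -0.2, -1.2]
grip_width: 0.013
time: 7.5
position: [0.5297, -0.1963, 0.2655]
tool_rot: [0.61, 0.792, 0.0, -0.001]
ft_force: [-0.3, -0.2, -0.9]
grip_width: 0.0128
[ 0.52969769 -0.19631622  0.26554209] [-5.52835617e-01  4.22651988e-01  1.56030134e+00  2.80331269e-04
  1.16039724e+00 -8.11159929e-01] 0.008678779081081365
[272.73704182 113.81054541]
bearing [([0.5366, -0.1314, 0.0156], 0.61, array([427., 195.]))]
nut [([0.5367, -0.1314, 0.0758], 0.75, array([431., 196.]))]
```

View pics/w5.png

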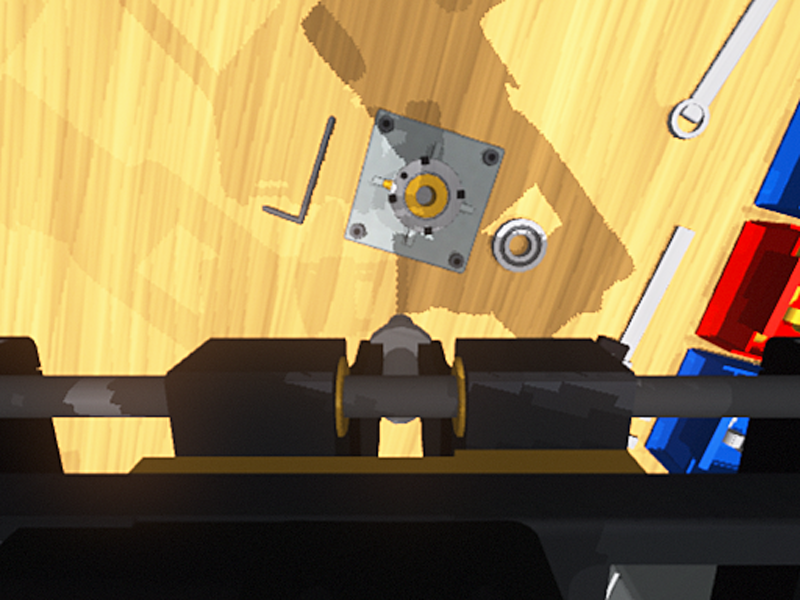

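Wrist view: nut and bush ring at (427,195), with slots at (425,160), (461,195), (428,231) and (393,198) and the lock screw dot at (404,176). Four small bars protrude around it. I'll refine the centre and zoom in.

```bash
python3 - <<'E'
from h import *
d=np.load('w5.npz');K,R,t=d['K'],d['R'],d['t']
im=cv2.resize(cv2.imread('pics/w5.png'),(512,384),interpolation=cv2.INTER_AREA)
u0,v0=223,80
c=cv2.resize(im[v0:v0+90,u0:u0+110],None,fx=7,fy=7,interpolation=cv2.INTER_CUBIC)
hsv=cv2.cvtColor(c,cv2.COLOR_BGR2HSV)
m=cv2.inRange(hsv,(12,120,60),(35,255,255))
yy,xx=np.mgrid[:m.shape[0],:m.shape[1]]
m[(xx-(273-u0)*7)**2+(yy-(125-v0)*7)**2>140**2]=0
cs,_=cv2.findContours(m,cv2.RETR_EXTERNAL,cv2.CHAIN_APPROX_NONE)
b=max(cs,key=cv2.contourArea);e=cv2.fitEllipse(cv2.convexHull(b));print(e)
u,v=e[0][0]/7+u0-.43,e[0][1]/7+v0-.43
print('px',u,v,'mouth',back(u,v,.068,K,R,t))
X=back(u,v,.068,K,R,t)
cv2.ellipse(c,e,(255,0,255),1)
# predicted nut top outer / opening circles
for r,z,col in[(.027,.0727,(0,255,0)),(.017,.0727,(255,0,0)),(.0076,.068,(0,0,255))]:
  for a in np.linspace(0,2*np.pi,120):
    p=(proj([X[0]+r*np.cos(a),X[1]+r*np.sin(a),z],K,R,t)-[u0-.43,v0-.43])*7
    cv2.circle(c,tuple(np.round(p).astype(int)),1,col,-1)
cv2.imwrite('pics/c5.png',c); print(c.shape)
E
```

```text
((348.8956604003906, 317.3940124511719), (192.40821838378906, 197.14573669433594), 11.47825813293457)
px 272.4122372000558 124.91200177873884 mouth [ 0.53294676 -0.13190138  0.068     ]
(630, 770, 3)
```

View pics/c5.png

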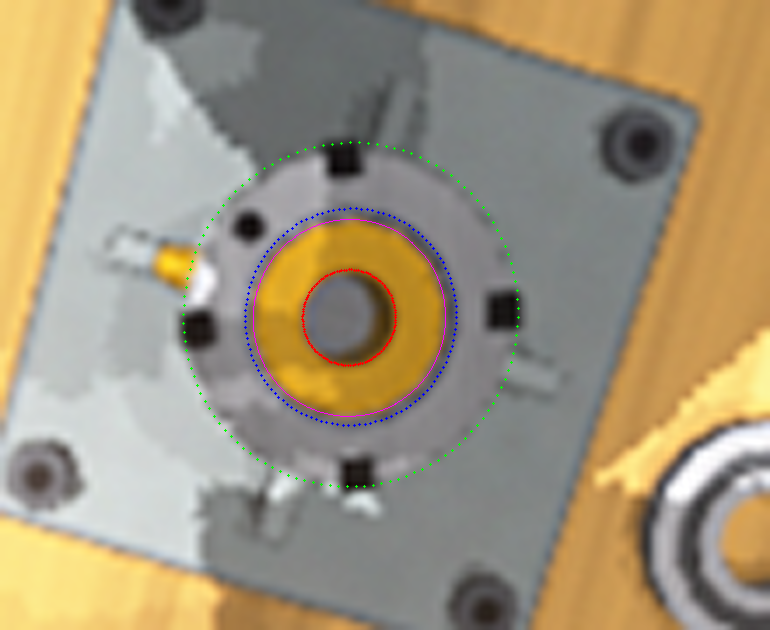

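The overlay fits the bush, the nut's opening and its rim. The mouth is at about (0.533,-0.132). I'll move above it with the nose just clear of the nut.

```bash
python3 -m jog '[{"grip":255,"travel":[0.1,2,0],"twist":0},{"grip":255,"travel":[0.2,3.2,0],"twist":0},{"grip":255,"travel":[0,1.2,-3],"twist":0},{"grip":255,"travel":[0,0,-4],"twist":0},{"grip":255,"travel":[0,0,-2.8],"twist":0},{"grip":255,"travel":[0,0,0],"twist":0},{"grip":255,"travel":[0,0,0],"twist":0},{"grip":255,"travel":[0,0,0],"twist":0}]'
python3 - <<'E'
from h import *
for i in range(2):
  im,K,R,t=cam('wrist');o=get_obs();print(np.round(o['position'],4),np.round(o['ft_force'],2))
d=np.load('w5.npz')
for z in (.03,.045,.06): X=back(223-.43+178/7+.43,80+265/7,z,d['K'],d['R'],d['t']);print(z,np.hypot(X[0]-.533,X[1]+.132))
E
```

```text
time: 8.45
position: [0.5343, -0.1345, 0.1699]
tool_rot: [0.611, 0.792, 0.0, 0.002]
ft_force: [0.0, -0.5, -1.7]
grip_width: 0.0132
[ 0.5343 -0.1346  0.1701] [-0.13 -0.35 -0.85]
[ 0.5342 -0.1346  0.17  ] [ 0.33  0.18 -1.67]
0.03 0.029593520562613555
0.045 0.029188776625199808
0.06 0.028784062136332493
```

```bash
python3 -m jog '[{"grip":255,"travel":[-0.15,0.27,0],"twist":0},{"grip":255,"travel":[0,0,-1],"twist":0},{"grip":255,"travel":[0,0,-1],"twist":0},{"grip":255,"travel":[0,0,-0.3],"twist":0},{"grip":255,"travel":[0,0,-0.3],"twist":0},{"grip":255,"travel":[0,0,0],"twist":0},{"grip":255,"travel":[0,0,0],"twist":0}]'; python3 -c "
from rig import *
o=get_obs();print(o['position'],o['ft_force'],o['moment'],o['time'])"
```

```text
time: 9.25
position: [0.5314, -0.1313, 0.142]
tool_rot: [0.611, 0.792, -0.0, -0.0]
ft_force: [0.3, -0.4, -1.9]
grip_width: 0.0128
[ 0.53142953 -0.13127224  0.14203423] [ 0.32196718 -0.42153717 -1.90971383] [-0.0919666   0.0150772   0.01785244] 9.25
```

```bash
python3 -m jog '[{"grip":255,"travel":[0,0,-0.3],"twist":0},{"grip":255,"travel":[0,0,-0.3],"twist":0},{"grip":255,"travel":[0,0,0],"twist":0},{"grip":255,"travel":[0,0,0],"twist":0}]'; python3 -c "
from rig import *
o=get_obs();print(o['position'],o['ft_force'],o['moment'],o['time'])"
```

```text
time: 9.65
position: [0.5316, -0.1314, 0.1361]
tool_rot: [0.611, 0.792, -0.0, 0.0]
ft_force: [0.6, -0.9, -1.7]
grip_width: 0.013
[ 0.53156149 -0.13142018  0.13610808] [ 0.56186042 -0.88638102 -1.70714505] [-0.29795586 -0.05379481 -0.00827172] 9.65
```

```bash
python3 -m jog '[{"grip":255,"travel":[0,-0.03,-0.5],"twist":0},{"grip":255,"travel":[0,0,-0.7],"twist":0},{"grip":255,"travel":[0,0,-0.7],"twist":0},{"grip":255,"travel":[0,0,-0.7],"twist":0},{"grip":255,"travel":[0,0,-0.3],"twist":0},{"grip":255,"travel":[0,0,0],"twist":0},{"grip":255,"travel":[0,0,0],"twist":0}]'; python3 -c "
from rig import *
o=get_obs();print(o['position'],o['ft_force'],o['moment'],o['time'])"
```

```text
time: 10.35
position: [0.5316, -0.1317, 0.1069]
tool_rot: [0.611, 0.792, -0.0, 0.0]
ft_force: [0.7, -2.0, -3.4]
grip_width: 0.0131
[ 0.53156946 -0.13169115  0.10691187] [ 0.66498724 -1.97195906 -3.36780362] [-0.46548649 -0.21290797 -0.01535855] 10.35
```

```bash
python3 -m jog '[{"grip":255,"travel":[0,0,-0.2],"twist":0},{"grip":255,"travel":[0,0,-0.2],"twist":0},{"grip":255,"travel":[0,0,-0.1],"twist":0},{"grip":255,"travel":[0,0,0],"twist":0},{"grip":255,"travel":[0,0,0],"twist":0}]'; python3 -c "
from rig import *
o=get_obs();print(o['position'],o['ft_force'],o['moment'],o['time'])"
```

```text
time: 10.85
position: [0.5317, -0.1318, 0.1025]
tool_rot: [0.611, 0.792, 0.0, 0.0]
ft_force: [0.9, -2.6, 1.8]
grip_width: 0.0126
[ 0.53169999 -0.13175179  0.10245233] [ 0.85437186 -2.61151921  1.78716832] [-0.55344794 -0.14032639  0.00272637] 10.85
```

```bash
python3 -m jog '[{"grip":255,"travel":[0,0,-0.1],"twist":0},{"grip":255,"travel":[0,0,-0.1],"twist":0},{"grip":255,"travel":[0,0,0],"twist":0}]'; python3 -c "
from rig import *
o=get_obs();print(o['position'],o['ft_force'],o['moment'],o['time'])"
```

```text
time: 11.15
position: [0.5318, -0.1319, 0.1023]
tool_rot: [0.611, 0.792, -0.0, 0.001]
ft_force: [-2.6, -1.4, 13.4]
grip_width: 0.013
[ 0.53178436 -0.13186274  0.10226767] [-2.60317263 -1.44877757 13.41949349] [-0.37016939  0.43104188 -0.03578648] 11.15
```

Hard stop at z = 0.1023 (0.1024 predicted) with 13 N, so the collar is home. I'll release, rise and wind the wrist anticlockwise.

```bash
python3 -m jog '[{"grip":255,"travel":[0,0,0.2],"twist":0},{"grip":0,"travel":[0,0,0],"twist":0},{"grip":0,"travel":[0,0,0],"twist":0},{"grip":0,"travel":[0,0,0],"twist":0},{"grip":0,"travel":[0,0,0],"twist":0},{"grip":0,"travel":[0,0,1],"twist":0},{"grip":0,"travel":[0,0,3],"twist":0},{"grip":0,"travel":[0,0,3],"twist":0}]' && python3 -m jog '[{"grip":0,"travel":[0,0,0],"twist":8},{"grip":0,"travel":[0,0,0],"twist":8},{"grip":0,"travel":[0,0,0],"twist":8},{"grip":0,"travel":[0,0,0],"twist":8},{"grip":0,"travel":[0,0,0],"twist":8},{"grip":0,"travel":[0,0,0],"twist":8},{"grip":0,"travel":[0,0,0],"twist":8}]' && python3 -m jog '[{"grip":0,"travel":[0,0,0],"twist":8},{"grip":0,"travel":[0,0,0],"twist":8},{"grip":0,"travel":[0,0,0],"twist":8},{"grip":0,"travel":[0,0,0],"twist":8},{"grip":0,"travel":[0,0,0],"twist":8},{"grip":0,"travel":[0,0,0],"twist":8},{"grip":0,"travel":[0,0,0],"twist":0},{"grip":0,"travel":[0,0,0],"twist":0}]'
python3 - <<'E'
from h import *
o=get_obs();T=pose();print(o['position'],o['q'],np.degrees(np.arctan2(T[1,1],T[0,1])))
a,K,R,t=cam('scene');b,K2,R2,t2=cam('top')
u,v=map(int,proj([.532,-.132,.07],K,R,t)); c=cv2.resize(a[v-30:v+30,u-32:u+32],None,fx=9,fy=9,interpolation=cv2.INTER_CUBIC)
save('seat',c)
print('stub top exp px',(proj([.532,-.132,.113],K,R,t)-[u-32,v-30])*9)
E
```

```text
time: 11.95
position: [0.5309, -0.1312, 0.1728]
tool_rot: [0.611, 0.792, -0.0, -0.001]
ft_force: [1.0, 0.3, -0.2]
grip_width: 0.0612
time: 12.65
position: [0.5314, -0.1314, 0.1728]
tool_rot: [0.165, 0.986, 0.0, 0.0]
ft_force: [-0.4, 0.3, -0.7]
grip_width: 0.0871
time: 13.45
position: [0.5314, -0.1315, 0.1726]
tool_rot: [-0.246, 0.969, -0.0, 0.0]
ft_force: [0.4, 0.1, 0.0]
grip_width: 0.0871
[ 0.53142562 -0.1314773   0.17257601] [-4.46770894e-01  5.22000011e-01  1.69867130e+00  1.46408355e-04
  9.20676718e-01 -2.51546059e+00] 118.52211126005241
stub top exp px [293.9995029  174.03068431]
```

View pics/seat.png

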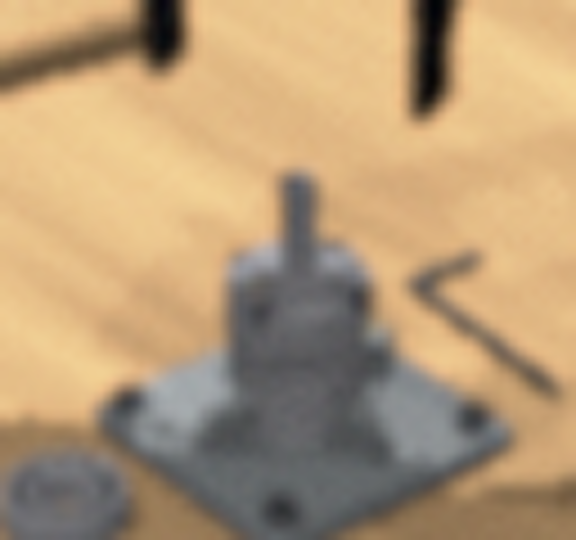

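The stub top is at (298,172) against an expected (294,174), so the spindle is seated. A boss at (380,345) sits beside the nut; I'll estimate its height before gripping.

```bash
python3 - <<'E'
from h import *
d=np.load('w5.npz'); c=get_calibration('scene');K=np.array([[c['fx'],0,c['cx']],[0,c['fy'],c['cy']],[0,0,1]]);R=np.array(c['R']);t=np.array(c['t'])
u,v=map(int,proj([.532,-.132,.07],K,R,t))
for nm,(a,b) in dict(yellow=(178,265),tip=(125,245)).items():
  for z in (.012,.025,.04,.05,.06):
    X=back(223-.43+a/7,80-.43+b/7,z,d['K'],d['R'],d['t'])
    print(nm,z,np.round((proj(X,K,R,t)-[u-32,v-30])*9),np.hypot(X[0]-.533,X[1]+.132),np.degrees(np.arctan2(X[1]+.132,X[0]-.533)))
X=np.array([.532,-.132,.052]);print('nut bottom right edge',[(proj(X+[.027*np.cos(a),.027*np.sin(a),0],K,R,t)-[u-32,v-30])*9 for a in (1.57,2.4,3.14,-1.57,-2.4)])
E
```

```text
yellow 0.012 [362. 380.] 0.03077826318521082 178.21659023033482
yellow 0.025 [361. 352.] 0.03040459576657227 178.18493425581283
yellow 0.04 [360. 319.] 0.029973452895311736 178.14742737602717
yellow 0.05 [359. 296.] 0.029686031622967235 178.1218175428828
yellow 0.06 [358. 273.] 0.029398616397488118 178.09570695597492
tip 0.012 [385. 371.] 0.04141303091536802 177.31705087313426
tip 0.025 [383. 343.] 0.04068801098023923 177.3076290763974
tip 0.04 [382. 310.] 0.0398514509373675 177.29633178016542
tip 0.05 [380. 288.] 0.03929374513340852 177.2885330069338
tip 0.06 [379. 265.] 0.03873604007841128 177.2805096666998
nut bottom right edge [array([346.49966318, 351.08138708]), array([372.27448227, 320.09750387]), array([353.91792968, 292.26479923]), array([249.66770491, 289.06652273]), array([306.6799428 , 278.98306807])]
```

The boss is about 30 mm high, well below the nut's underside at 52 mm. Descending to straddle the nut.

```bash
python3 -m jog '[{"grip":0,"travel":[0.05,-0.04,-2],"twist":0},{"grip":0,"travel":[0,0,-3],"twist":0},{"grip":0,"travel":[0,0,-2.5],"twist":0},{"grip":0,"travel":[0,0,-1.2],"twist":0},{"grip":0,"travel":[0,0,-0.8],"twist":0},{"grip":0,"travel":[0,0,0],"twist":0},{"grip":0,"travel":[0,0,0],"twist":0}]' && python3 -m jog '[{"grip":255,"travel":[0,0,0],"twist":0},{"grip":255,"travel":[0,0,0],"twist":0},{"grip":255,"travel":[0,0,0],"twist":0},{"grip":255,"travel":[0,0,0],"twist":0},{"grip":255,"travel":[0,0,0],"twist":0},{"grip":255,"travel":[0,0,0],"twist":0}]' 30
cat > s.py <<'E'
from h import *
o=get_obs();T=pose();print('yaw',np.degrees(np.arctan2(T[1,1],T[0,1])),'q6',o['q'][5],'tau6',o['joint_torque'][5],'M',np.round(o['moment'],3),'F',np.round(o['ft_force'],1),o['position'])
E
python3 s.py
```

```text
time: 14.25
position: [0.5325, -0.1322, 0.0778]
tool_rot: [-0.248, 0.969, -0.0, 0.001]
ft_force: [0.3, -0.5, -0.5]
grip_width: 0.0873
time: 14.85
position: [0.5321, -0.1322, 0.0774]
tool_rot: [-0.248, 0.969, -0.0, 0.0]
ft_force: [-0.1, -1.2, 2.1]
grip_width: 0.0533
yaw 118.69447212213846 q6 -2.5186021385388866 tau6 0.00031097455575945787 M [-0.021  0.07  -0.043] F [-0.1 -1.2  2.1] [ 0.53209703 -0.13219972  0.07735308]
```

Gripping the nut (53.3 mm). Turning clockwise, with the thread's descent included.

```bash
python3 -m jog '[{"grip":255,"travel":[0,0,0],"twist":-4},{"grip":255,"travel":[0,0,-0.005],"twist":-8},{"grip":255,"travel":[0,0,-0.005],"twist":-8},{"grip":255,"travel":[0,0,-0.005],"twist":-8},{"grip":255,"travel":[0,0,-0.005],"twist":-8},{"grip":255,"travel":[0,0,0],"twist":-4},{"grip":255,"travel":[0,0,0],"twist":0},{"grip":255,"travel":[0,0,0],"twist":0}]' && python3 s.py && python3 -m jog '[{"grip":255,"travel":[0,0,0],"twist":-4},{"grip":255,"travel":[0,0,-0.005],"twist":-8},{"grip":255,"travel":[0,0,-0.005],"twist":-8},{"grip":255,"travel":[0,0,-0.005],"twist":-8},{"grip":255,"travel":[0,0,-0.005],"twist":-8},{"grip":255,"travel":[0,0,-0.005],"twist":-8},{"grip":255,"travel":[0,0,0],"twist":-4},{"grip":255,"travel":[0,0,0],"twist":0}]' && python3 s.py
```

```text
time: 15.65
position: [0.5321, -0.1322, 0.0771]
tool_rot: [0.098, 0.995, -0.0, 0.0]
ft_force: [0.1, -0.7, 0.8]
grip_width: 0.0537
yaw 78.75221409761029 q6 -1.8217055706600236 tau6 -0.08642319124192 M [-0.161 -0.01  -0.13 ] F [ 0.1 -0.7  0.8] [ 0.532127   -0.13217359  0.07713804]
time: 16.45
position: [0.5321, -0.1322, 0.0768]
tool_rot: [0.494, 0.869, -0.0, 0.0]
ft_force: [-0.3, -1.5, 1.1]
grip_width: 0.0534
yaw 30.752074164638998 q6 -0.9837967226267819 tau6 0.1406828686594963 M [-0.356  0.076 -0.088] F [-0.3 -1.5  1.1] [ 0.53212607 -0.1321822   0.07684818]
```

```bash
python3 -m jog '[{"grip":255,"travel":[0,0,-0.002],"twist":-4},{"grip":255,"travel":[0,0,-0.002],"twist":-4},{"grip":255,"travel":[0,0,0],"twist":0},{"grip":255,"travel":[0,0,0],"twist":0}]' && python3 s.py
```

```text
time: 16.85
position: [0.5321, -0.1322, 0.0768]
tool_rot: [0.553, 0.833, 0.0, 0.0]
ft_force: [0.0, -1.4, 2.4]
grip_width: 0.0534
yaw 22.822185393199746 q6 -0.8455645937603218 tau6 -0.08158451411873102 M [-0.416  0.075 -0.11 ] F [ 0.  -1.4  2.4] [ 0.53213126 -0.13219456  0.07681153]
```

```bash
for i in 1 2; do :; done; python3 -m jog '[{"grip":255,"travel":[0,0,-0.002],"twist":-4},{"grip":255,"travel":[0,0,-0.002],"twist":-4},{"grip":255,"travel":[0,0,-0.002],"twist":-4},{"grip":255,"travel":[0,0,0],"twist":0}]' && python3 s.py; python3 -m jog '[{"grip":255,"travel":[0,0,-0.002],"twist":-4},{"grip":255,"travel":[0,0,-0.002],"twist":-4},{"grip":255,"travel":[0,0,0],"twist":0}]' && python3 s.py
```

```text
time: 17.25
position: [0.5321, -0.1322, 0.0767]
tool_rot: [0.638, 0.77, 0.0, 0.0]
ft_force: [-0.1, -0.8, 2.7]
grip_width: 0.0534
yaw 10.787110392266491 q6 -0.635382988620364 tau6 0.12550188694149256 M [-0.433  0.034 -0.084] F [-0.1 -0.8  2.7] [ 0.53210908 -0.13218436  0.07673499]
time: 17.55
position: [0.5321, -0.132, 0.0768]
tool_rot: [0.688, 0.726, -0.0, 0.0]
ft_force: [0.7, -1.1, 2.4]
grip_width: 0.0534
yaw 3.1154855620151776 q6 -0.4993939904433672 tau6 1.2463724613189697 M [-0.265 -0.014  1.03 ] F [ 0.7 -1.1  2.4] [ 0.53210432 -0.13200282  0.07675914]
```

Torque jumped to about 1.0 N m after 115.6° (2.02 rad), which looks like the hard stop. To rule out a finger catching on something, I'll regrip 24° back and test again.

```bash
python3 -m jog '[{"grip":150,"travel":[0,0,0],"twist":0.4},{"grip":40,"travel":[0,0,0],"twist":0},{"grip":40,"travel":[0,0,0],"twist":0},{"grip":40,"travel":[0,0,0],"twist":8},{"grip":40,"travel":[0,0,0],"twist":8},{"grip":40,"travel":[0,0,0],"twist":8},{"grip":40,"travel":[0,0,0],"twist":0},{"grip":40,"travel":[0,0,0],"twist":0}]' && python3 s.py && python3 -m jog '[{"grip":255,"travel":[0,0,0],"twist":0},{"grip":255,"travel":[0,0,0],"twist":0},{"grip":255,"travel":[0,0,0],"twist":0},{"grip":255,"travel":[0,0,0],"twist":0},{"grip":255,"travel":[0,0,0],"twist":0}]' 35 && python3 s.py && python3 -m jog '[{"grip":255,"travel":[0,0,0],"twist":-0.5},{"grip":255,"travel":[0,0,0],"twist":0},{"grip":255,"travel":[0,0,0],"twist":0}]' && python3 s.py
```

```text
time: 18.35
position: [0.5315, -0.1317, 0.0763]
tool_rot: [0.523, 0.852, 0.0, -0.001]
ft_force: [-0.1, 0.1, 0.2]
grip_width: 0.0736
yaw 26.866171520622487 q6 -0.9167298259751369 tau6 -0.026531500043347478 M [-0.05  -0.009  0.006] F [-0.1  0.1  0.2] [ 0.53151511 -0.1316912   0.07626359]
time: 18.85
position: [0.532, -0.1319, 0.0766]
tool_rot: [0.522, 0.853, 0.0, 0.0]
ft_force: [0.1, 0.5, -0.3]
grip_width: 0.0532
yaw 27.06836882280883 q6 -0.9195621027734049 tau6 -0.011573803494684398 M [ 0.055 -0.056 -0.021] F [ 0.1  0.5 -0.3] [ 0.53197316 -0.13189076  0.07658636]
time: 19.15
position: [0.532, -0.1319, 0.0766]
tool_rot: [0.525, 0.851, -0.0, 0.0]
ft_force: [0.3, 1.0, -0.8]
grip_width: 0.0533
yaw 26.644914084989264 q6 -0.9116703572575089 tau6 0.374119458720088 M [ 0.03  -0.068  0.397] F [ 0.3  1.  -0.8] [ 0.5319714  -0.13189416  0.07657529]
```

```bash
python3 -m jog '[{"grip":255,"travel":[0,0,0],"twist":-0.7},{"grip":255,"travel":[0,0,0],"twist":0},{"grip":255,"travel":[0,0,0],"twist":0}]' && python3 s.py
```

```text
time: 19.45
position: [0.532, -0.1319, 0.0766]
tool_rot: [0.53, 0.848, -0.0, 0.0]
ft_force: [0.2, 0.8, -0.0]
grip_width: 0.0535
yaw 25.98907723361597 q6 -0.899908053681577 tau6 0.9062809869647026 M [ 0.112 -0.16   0.893] F [ 0.2  0.8 -0. ] [ 0.53196504 -0.13188657  0.07658078]
```

The stop holds with the new grip too (0.9 N m, pure couple, no side force). Backing off a quarter turn anticlockwise.

```bash
python3 -m jog '[{"grip":255,"travel":[0,0,0],"twist":4},{"grip":255,"travel":[0,0,0.005],"twist":8},{"grip":255,"travel":[0,0,0.005],"twist":8},{"grip":255,"travel":[0,0,0.005],"twist":8},{"grip":255,"travel":[0,0,0.005],"twist":8},{"grip":255,"travel":[0,0,0.005],"twist":8},{"grip":255,"travel":[0,0,0.005],"twist":8},{"grip":255,"travel":[0,0,0.005],"twist":8}]' && python3 -m jog '[{"grip":255,"travel":[0,0,0.005],"twist":8},{"grip":255,"travel":[0,0,0.005],"twist":8},{"grip":255,"travel":[0,0,0.005],"twist":8},{"grip":255,"travel":[0,0,0],"twist":4},{"grip":255,"travel":[0,0,0],"twist":2.8},{"grip":255,"travel":[0,0,0],"twist":0},{"grip":255,"travel":[0,0,0],"twist":0},{"grip":255,"travel":[0,0,0],"twist":0}]' && python3 s.py
python3 - <<'E'
from h import *
a,K,R,t=cam('wrist');save('end',cv2.resize(np.vstack([a,cam('scene')[0]]),None,fx=.78,fy=.78))
E
python3 s.py
```

```text
time: 20.25
position: [0.5318, -0.1322, 0.0769]
tool_rot: [0.035, 0.999, 0.0, -0.0]
ft_force: [0.3, -0.8, -0.8]
grip_width: 0.0535
time: 21.05
position: [0.5318, -0.1323, 0.0771]
tool_rot: [-0.23, 0.973, -0.0, -0.0]
ft_force: [-1.3, -3.0, -0.5]
grip_width: 0.0535
yaw 116.60706484720757 q6 -2.4823919791029883 tau6 0.019424297497607768 M [-0.392  0.152 -0.005] F [-1.3 -3.  -0.5] [ 0.53178137 -0.13231408  0.07708089]
yaw 116.6368130811908 q6 -2.482764320811664 tau6 -0.016307675396092236 M [-0.502  0.243 -0.047] F [-1.5 -3.8 -0.6] [ 0.5318259  -0.1323255   0.07710169]
```

View pics/end.png

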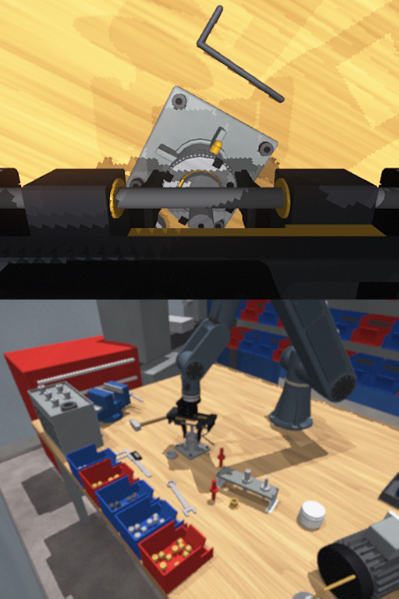

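The nut is held between the pads at about (200,185), the spindle is in place, two spindles remain in the rack, and the bystanders are undisturbed.

```bash
python3 -c "
from rig import *
print(hand_in())"
```

```text
the job is handed in; nothing more can be done
None
```

I handed in the job at about 21 s of the 72 s allowed, with the arm still gripping the nut at its backed-off position.

- **Spindle:** I took the medium spindle (14 mm, for the 15.2 mm bore) from the rack's -y hole. It came to a hard stop in the bush with 13 N, at tool height 0.1023 m against a predicted 0.1024 m. The camera view afterwards agreed to within a few pixels of the enlarged crop (under 1 px in the camera image).
- **Bottoming:** I turned the nut clockwise about 116°, until the torque jumped to about 1 N m. To make sure this was the stop and not a finger catching, I regripped 24° back. The torque rose again to 0.9 N m with almost no side force.
- **Backing off:** I turned the nut back 90.6° on the tool reading. Allowing for give in the grip, I estimate 89.5–90.7° at the nut. I did not measure the nut's own angle in an image.
- **Last checks:** The grip width is 53.5 mm and there is almost no torque on the nut. A small side force of about 4 N remains on the tool.
- **Everything else:** In the last picture the other two spindles are in the rack, and the red look-alikes and the other objects I could see look untouched.

None of the checks failed. Two readings were slightly off: the gripper showed 13 mm on the 14 mm stub and 53.4 mm on the 54 mm nut.

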